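# Proof-pull the soldered ring of a key fob on the spring balance

### The arm

A 6-joint arm with a two-finger parallel gripper is mounted at the origin on the work surface. World frame = base frame: x ahead of the robot, y to its left, z up, the work surface at z = 0. Lengths are in m, angles in rad, forces in N, time in s.
With the tool pointing down it reaches from about 0.25 to 0.775 m from the base axis. Payload 4 kg.
Tool frame: the origin (TCP) lies midway between the tips of the shut fingers; the grasp point (between the pads) lies 19 mm behind it (r.tcp_to_grasp is the distance from the TCP to the grasp point, in m); z points along the fingers, y is the line along which they close (so a half turn about z gives the same grasp; the last joint's range is limited). The gripper opens to 85 mm and grips with 20 to 120 N. Pads are 22 mm wide; open, the fingers measure 114 mm over their backs; the gripper's body (76 mm by 85 mm) begins 54 mm behind the grasp point. The pads swing forward as they close: fully open they stand 13 mm farther back than shut.
Start: joints at [1.021, 0.087, 1.371, -0, 1.684, -0.103], TCP at [0.238, 0.496, 0.202] pointing down, gripper open.
Joint ranges: [-3.1, 3.1], [-0.76, 2.03], [0.27, 2.55], [-1.08, 4.22], [0.17, 2.65], [-2.57, 2.57]. Speed limits (rad/s): [2.79, 2.79, 3.14, 3.14, 3.14, 3.14].

### API

Orientations are given as a unit quaternion [w, x, y, z].
In Python, from bench import r gives the robot as it stands.
- The arm moves only by the tool send_rows, never from a script. Its argument "increments" is a list of rows, each an object of numbers: "x", "y", "z": the shift along the tool's x, y, z scaled (see below); "twist": the turn about the tool's z scaled (see below). A call has exactly 10 rows; each row shifts and turns the commanded pose from where the row before left it, along the tool's axes as they then stand; what a row does not reach is not made up. The controller multiplies each number of a shift by 3 cm and each number of a turn by 6 degrees. A row lasts 1/10 s, in which the tool goes at most 50 mm and 8.59 degrees, less where a joint would pass 70% of its speed; a pose out of reach is approached as far as the arm can. A call with a number of a shift or a turn outside -1 to 1 is refused whole. A call with a gripper value outside its range is refused whole. "jaw" is the finger opening in mm, from 0 to 85.4, set as the call begins (left out, the last holds). The fingers move at their own pace and stop on an object; "newtons" is the grip in N (left out, the last holds). Time passes only in rows, so rows that do not move let the fingers close, or fill a call up. It gives the time, the measured TCP pose, the force, the opening and the grip force at its end, in the units of the state.
- r.read_state(): the state, without advancing time (a new reading comes with each control period).
- r.snapshot(name): name is "scene" or "top" or "wrist"; returns a dict with "image" (400x640x3 uint8, red, green, blue), "depth" (400x640 float32, m along the optical axis (not along the pixel's ray), 0 where there is no reading), "fov_y" (degrees; the focal length in pixels is half the picture's height over the tangent of half this angle, whatever the lens; pixels are square), "cx", "cy" (the principal point, pixels), "eye" and "rotation" of the camera in the world. Camera axes: x right, y down, z forward; pixel columns grow to the right and rows downward; lengths in m; the calibration is good to about 2 mm. A picture is of the moment at which its call begins.
- r.sign_off(): hands the job in; it is judged then, once.
Trained networks look in the newest picture that a camera, given by its name, has taken for a name from the list of things; names that differ only in an ending like _2 or _b are one class to them, and where a whole thing is asked for, a point or a joint stands for the part that bears it (a point fixed in the world has none). Each returns a list of dicts, best first, with "confidence" (0 to 1); they miss things now and then, are a little off and sometimes report something else, mostly with a low value. They report only what shows in the picture. A call takes as long as a camera call. They do not tell look-alikes from the thing itself.
- r.boxes_of(camera, name): "point" ([column, row] in pixels, amid what is visible of it).
- r.outline_of(camera, name): "region" (400x640 bool, what is visible of it) and "point" ([column, row] in pixels, amid what is visible of it).
The state is a dict: "t": time; "q": joint angles; "qd": joint speeds; "tau": joint torques, N m; "tool_pos": TCP position; "orientation": TCP orientation; "wrist_force": force on the tool from outside, world axes, zero at the start; "moment": the same for the moment, N m; "grip_width": finger opening in m; "grasp_force": force on a finger pad.
Only numpy, scipy, OpenCV 4.12 (cv2) and the standard library are available. Lean on these libraries where they do the work, as an engineer would, in place of code of your own. Each camera call takes 0.05 s, during which the arm holds its last target. There are 200 camera calls.

### The job

Test the soldered ring of the nickel-silver key fob: pick the fob up by its bar, set its ring over the upturned hook of the spring balance that is clamped in the vice, and pull the fob straight out in line with the tube until the mouth of the tube stands in the middle of the wide black band on the balance's rod. Do not overpull: the band must never come well clear of the tube. Finish while still holding the fob there under tension, pulling by the fob only, with the other things on the bench left where they are.

Things in the scene. Friction and masses are not known exactly. Their poses are not given: they have to be found in the camera images.
- fob: nickel-silver key fob, the only bar with a ring: square bar 14 x 14 mm, 84 mm long along its x (-42 to +42 mm), a wider head (24 mm in y, 12 mm long, 14 mm high) at the -x end, a flat round ring soldered to the +x end. About 0.14 kg, lies flat on the bench. Origin: centre of the bar's underside; z up, x towards the ring
- grip (a point): middle of the fob's bar, 7 mm above its underside: the place to grip, 14 mm across the fob's y. Its axes are the fob's
- ring (a point): centre of the fob's ring, 58 mm from the bar's middle along the fob's x and 7 mm above the underside. Ring opening 25 mm across, wire 5 mm thick, lying level when the fob lies flat
- hook: upturned steel hook on the outer end of the rod, 135 mm above the bench: a prong 7 mm thick standing 33 mm high, its tip leaning 5 mm towards the tube. Origin: foot of the prong, on the rod's axis; z up, x level, from the hook into the tube (pull along -x). A ring let down over it rests on the 16 mm thick collar behind the prong; a ring centre 9 to 20 mm above the origin is well seated
- mouth (a point): centre of the mouth of the balance's tube (aluminium, 30 mm thick, 33 mm bright steel collar, level, 135 mm above the bench), 35 mm from the hook when the rod is home; axes as the hook's. The tube is clamped in a blue bench vice, fixed, up to 152 mm high; below the hook and on its -x side is free air
- rod (a joint): how far the rod is pulled out, m: 0 home, 0.075 at the stop. A spring draws it back: 1 N at 0, 250 N/m more, 11 N at the mark. The black band on the rod is 10 mm long: front edge at the tube's mouth at 0.035, middle 0.040, rear edge 0.045. Thin lines reach the mouth at 0.010, 0.020, 0.030, 0.050, 0.060
- blank: nickel-silver bar of the same size as the fob but without a ring, not to be used; loose, lies on the bench. Origin: centre of its underside, x along it, wide head at -x
- hammer: hammer, 220 mm long, lying on the bench; loose, leave it. Origin: under its middle
- jar: white jar with yellow lid, 58 mm across, 70 mm high; loose, leave it. Origin: centre of its underside
- file: hand file with wooden handle, 230 mm long, 25 mm thick, lying on the bench; loose, leave it. Origin: under its middle
Things that resemble listed ones, but are neither listed nor needed, are in the scene too. What is shaped like the fob but brown is not meant. Of the things that look like the part that bears hook, take the one that is farthest to the robot's left at the start.

How it is judged:
On the way:
1. the fob's ring is set over the hook with the rod still at home (horizontal distance between ring and hook below 0.017 m and z of ring in the frame of hook between 0.002 and 0.027 m and value of joint rod below 0.015 m), for 0.1 s.
At the end, for the whole second after the job is handed in: Still held: rod at rest at 0.035 to 0.045 (tube mouth within the band), ring centre within 17 mm of the hook and 2 to 27 mm above its origin, fob in line with the tube within 0.3 rad, over 6 N between fob and hook, over 5 N from the fingers, grip over 0.11 m high, robot not touching the hook (value of joint rod between 0.035 and 0.045 m and velocity of joint rod between -0.01 and 0.01 m/s and horizontal distance between ring and hook below 0.017 m and z of ring in the frame of hook between 0.002 and 0.027 m and angle between the x axis of fob and the x axis of hook, either way round below 0.3 rad and contact force between fob and hook above 6 N and contact force between the fingers and fob above 5 N and contact force between each of the arm, the fingers and hook below 0.5 N and height (world z) of grip above 0.11 m); the arm keeps its last pose, push and grip.
It fails at once if the balance is overpulled: the rod comes out beyond 0.053, the band 8 mm clear of the tube (value of joint rod above 0.053 m).
It fails at once if the bar blank is moved by more than 25 mm (distance of blank from where it was at the start of the episode above 0.025 m).
It fails at once if the hammer is moved by more than 25 mm (distance of hammer from where it was at the start of the episode above 0.025 m).
It fails at once if the jar is moved by more than 25 mm (distance of jar from where it was at the start of the episode above 0.025 m).
It fails at once if the file is moved by more than 25 mm (distance of file from where it was at the start of the episode above 0.025 m).
It also fails if it takes over 38 s, if anything falls off the work surface, if the arm or the gripper's body presses on something with over 40 N, if the wrist force passes 120 N, or if a joint passes its speed limit or range.

## Working session

There is one attempt and no reset: what is moved stays moved. The work goes in short steps, Python scripts to look and compute and a tool call to move; the robot and the scene stay as the last step left them, time stands still between calls to the robot, and variables do not carry over. Pictures are saved under pics/ and viewed, at most 10 in all, crops included, and the job is handed in when it is done.

Besides the shell and the picture viewer there is one more tool, called by a JSON object that holds its "method" and its "body", one argument or row to a line. send_rows: Moves the arm, as the interface text tells. Its arguments: {"type":"object","properties":{"increments":{"type":"array"},"jaw":{"type":"number"},"newtons":{"type":"number"}},"required":["increments"]}

```bash
mkdir -p pics; ls
cat > h.py <<'E'
import numpy as np, cv2
from bench import r
def world(s,u,v,d=None):
    f=200/np.tan(np.radians(s["fov_y"])/2)
    u=np.asarray(u,float);v=np.asarray(v,float)
    if d is None: d=s["depth"][v.astype(int),u.astype(int)]
    p=np.stack([(u-s["cx"])/f*d,(v-s["cy"])/f*d,d*np.ones_like(u)],-1)
    return p@np.array(s["rotation"]).T+np.array(s["eye"])
def save(s,n,crop=None,k=1):
    im=s["image"][:,:,::-1]
    if crop: a,b,c,d=crop; im=im[b:d,a:c]
    cv2.imwrite("pics/"+n+".png",cv2.resize(im,None,fx=k,fy=k,interpolation=cv2.INTER_CUBIC))
E
python3 - <<'E'
from h import *
np.set_printoptions(precision=3,suppress=True)
S={}
for c in("scene","top"):
    s=r.snapshot(c);S[c]=s
    print(c,s["fov_y"],s["eye"])
    for n in("fob","ring","blank","hook","mouth","hammer","jar","file"):
        for o in r.boxes_of(c,n):
            u,v=o["point"]; print(n,round(o["confidence"],2),np.round([u,v]),world(s,u,v))
im=np.vstack([S["scene"]["image"],S["top"]["image"]])[:,:,::-1]
cv2.imwrite("pics/a.png",cv2.resize(im,(480,600)) if 0 else S["scene"]["image"][:,:,::-1]); cv2.imwrite("pics/b.png",S["top"]["image"][:,:,::-1])
print(r.read_state())
E
```

```text
pics
scene 44.677029309542675 [1.527 0.635 0.805]Traceback (most recent call last):
  File "<stdin>", line 9, in <module>
  File "h.py", line 8, in world
    return p@np.array(s["rotation"]).T+np.array(s["eye"])
           ~^~~~~~~~~~~~~~~~~~~~~~~~~~
ValueError: matmul: Input operand 1 has a mismatch in its core dimension 0, with gufunc signature (n?,k),(k,m?)->(n?,m?) (size 4 is different from 3)
```

Rotation is a quaternion [w,x,y,z].

```bash
sed -i 's/return p@np.array(s\["rotation"\]).T+/return p@Rq(s["rotation"]).T+/; 2a from scipy.spatial.transform import Rotation\ndef Rq(q): return Rotation.from_quat(np.roll(q,-1)).as_matrix()' h.py
python3 - <<'E'
from h import *
np.set_printoptions(precision=3,suppress=True)
for c in("scene","top"):
    s=r.snapshot(c);save(s,c)
    print(c,s["fov_y"],s["eye"],s["rotation"])
    for n in("fob","ring","blank","hook","mouth","hammer","jar","file"):
        for o in r.boxes_of(c,n):
            u,v=o["point"]; print(n,round(o["confidence"],2),np.round([u,v]),world(s,u,v))
print(r.read_state())
E
```

```text
scene 44.677029309542675 [1.527 0.635 0.805] [-0.238  0.415  0.764 -0.432]
fob 0.67 [418. 243.] [0.452 0.261 0.003]
fob 0.47 [433. 223.] [0.343 0.261 0.012]
ring 0.67 [416. 240.] [0.45  0.254 0.011]
ring 0.47 [436. 222.] [0.334 0.269 0.014]
hook 0.58 [240. 154.] [ 0.501 -0.333  0.142]
mouth 0.94 [275. 178.] [ 0.568 -0.144  0.141]
mouth 0.64 [221. 154.] [ 0.528 -0.388  0.138]
mouth 0.55 [296. 179.] [ 0.323 -0.248 -0.001]
hammer 0.85 [295. 280.] [0.785 0.079 0.023]
jar 0.73 [464. 278.] [0.599 0.436 0.063]
file 0.62 [328. 202.] [ 0.414 -0.061  0.013]
top 48.93060035825296 [0.407 0.005 1.248] [-0.047  0.705 -0.705  0.058]
fob 0.77 [211. 291.] [0.335 0.267 0.009]
fob 0.47 [218. 248.] [0.452 0.251 0.015]
ring 0.51 [210. 299.] [ 0.312  0.27  -0.004]
blank 0.64 [263. 192.] [0.608 0.129 0.015]
mouth 0.95 [481. 216.] [ 0.527 -0.437  0.145]
mouth 0.6 [384. 195.] [ 0.581 -0.192  0.146]
hammer 0.72 [283. 131.] [0.784 0.071 0.026]
jar 0.83 [155. 202.] [0.572 0.411 0.071]
file 0.59 [338. 262.] [ 0.412 -0.083  0.02 ]
{'t': 1.0, 'q': array([ 1.021,  0.087,  1.371, -0.   ,  1.684, -0.103]), 'qd': array([ 0.   ,  0.   ,  0.   ,  0.   ,  0.001, -0.001]), 'tau': array([  0.001, -35.172, -31.348,  -0.   ,   0.   ,  -0.   ]), 'tool_pos': array([0.238, 0.496, 0.202]), 'orientation': array([0.   , 0.222, 0.975, 0.   ]), 'wrist_force': array([ 0.018,  0.008, -0.04 ]), 'moment': array([ 0.017, -0.02 ,  0.03 ]), 'grasp_force': 0.0, 'grip_width': 0.08538106283348647}
```

View pics/scene.png

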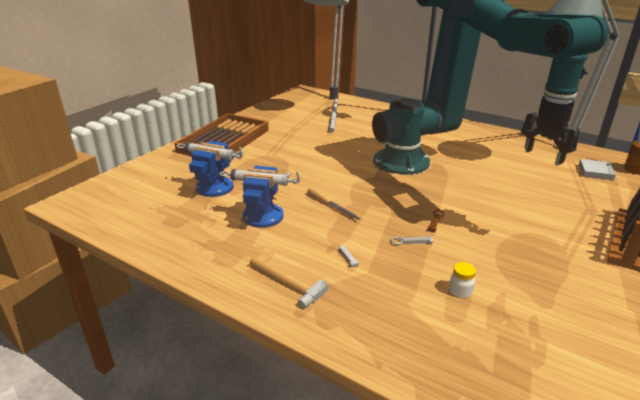

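View pics/top.png

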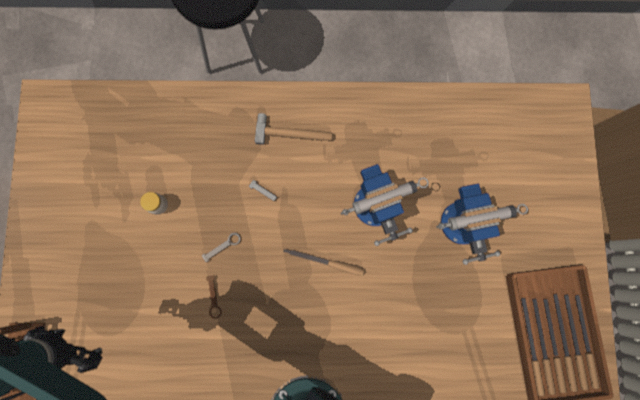

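The top view shows the silver fob at (218,248) with its ring at (236,239). Things that could be mistaken for it are the brown fob at (214,295) and the blank at (263,190), which has no ring. The balances are at (384,195), the robot's leftmost, and (481,216). I choose the silver fob and the balance at (384,195), whose hook end is at (345,212). Next I'll measure them.

Run:
```python
from h import *
np.set_printoptions(precision=4,suppress=True)
s=r.snapshot("top"); S=r.snapshot("scene")
t=cv2.resize(s["image"][170:280,190:440],None,fx=3,fy=3,interpolation=cv2.INTER_CUBIC)
q=cv2.resize(S["image"][150:260,220:450],None,fx=3.26,fy=2.4,interpolation=cv2.INTER_CUBIC)[:264,:750]
cv2.imwrite("pics/c.png",np.vstack([t,q])[:,:,::-1])
V,U=np.mgrid[:400,:640]; W=world(s,U,V)
# fob by height
def near(W,m,c,rad): return W[m&(np.hypot(W[...,0]-c[0],W[...,1]-c[1])<rad)]
for cam,sn in(("top",s),("scene",S)):
    W=world(sn,U,V)
    for o in r.outline_of(cam,"fob"):
        P=W[o["region"]]; print(cam,"fob",o["confidence"],o["point"],len(P))
        c=P[:,:2].mean(0); w,v=np.linalg.eigh(np.cov((P[:,:2]-c).T)); a=v[:,1]; a*=np.sign(-a[1])
        t=(P[:,:2]-c)@a; print(" c",c,"axis",a,np.degrees(np.arctan2(a[1],a[0])),"ext",np.percentile(t,[0,2,98,100]),"z",np.percentile(P[:,2],[10,50,90]))
        print(" ends",c+a*t.min(),c+a*t.max())
    for n in("hook","mouth"):
      for o in r.outline_of(cam,n):
        P=W[o["region"]&(W[...,2]>.1)]; print(cam,n,o["confidence"],o["point"],len(P),P.mean(0),P.min(0),P.max(0))
# tube axis from top: points z .125-.2 near target
    m=(W[...,2]>.125)&(W[...,2]<.2)
    P=near(W,m,(.57,-.16),.17); P=P[P[:,1]>-.30]
    c=P[:,:2].mean(0); w,v=np.linalg.eigh(np.cov((P[:,:2]-c).T)); a=v[:,1]; a*=np.sign(-a[1])
    t=(P[:,:2]-c)@a; l=(P[:,:2]-c)@np.array([-a[1],a[0]])
    print(cam,"tube",c,a,np.degrees(np.arctan2(a[1],a[0])))
    for k in np.arange(t.min(),t.min()+.09,.006):
        g=(t>=k)&(t<k+.006)
        if g.any(): print("  %.3f n%d lat %.4f %.4f z %.4f"%(k,g.sum(),l[g].min(),l[g].max(),P[g,2].max()),P[g].mean(0))
```

```text
top fob 0.7 [213.1, 293.7] 231
 c [0.3285 0.2608] axis [-0.9761 -0.2175] -167.43937121828475 ext [-0.0476 -0.0456  0.0531  0.0592] z [0.0069 0.0135 0.0167]
 ends [0.3749 0.2712] [0.2708 0.248 ]
top fob 0.66 [218.4, 246.5] 240
 c [0.4497 0.2462] axis [ 0.5514 -0.8342] -56.5340530276412 ext [-0.0515 -0.0496  0.054   0.057 ] z [0.0055 0.0127 0.017 ]
 ends [0.4213 0.2892] [0.4812 0.1987]
top fob 0.56 [283.2, 131.7] 802
 c [0.7805 0.0623] axis [-0.1051 -0.9945] -96.03070650786208 ext [-0.0881 -0.0852  0.1226  0.1294] z [0.0176 0.0241 0.028 ]
 ends [0.7897 0.1499] [ 0.7669 -0.0664]<stdin>:19: RuntimeWarning: Mean of empty slice.
  ret = um.true_divide(
Traceback (most recent call last):
ValueError: zero-size array to reduction operation minimum which has no identity
```

View pics/c.png

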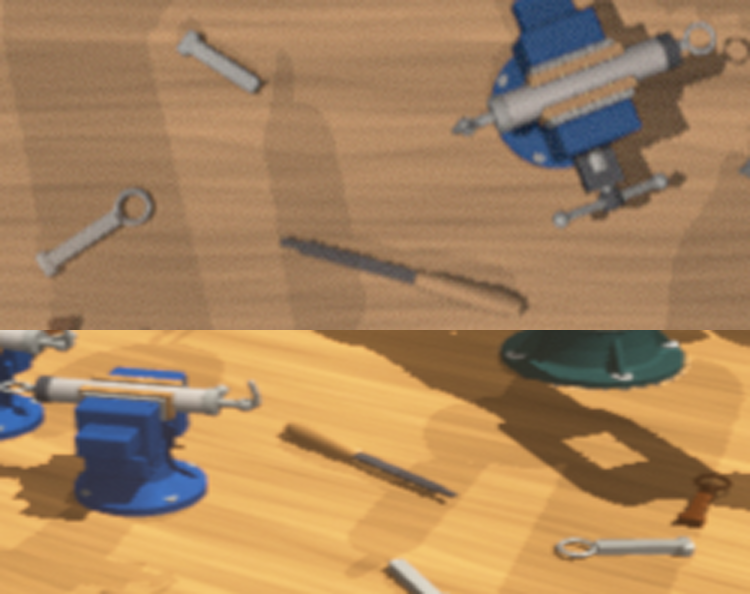

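The crop confirms the choice: a silver bar with a ring (crop 45,265 to 135,205), and the left balance with its hook at crop (465,125) and an eye at the other end. Next I'll measure the tube.

```bash
cat > tube.py <<'E'
from h import *
np.set_printoptions(precision=4,suppress=True)
V,U=np.mgrid[:400,:640]
for cam in("top","scene"):
    s=r.snapshot(cam); W=world(s,U,V)
    for n in("hook","mouth"):
      for o in r.outline_of(cam,n):
        P=W[o["region"]&(W[...,2]>.1)]
        if len(P): print(cam,n,round(o["confidence"],2),o["point"],len(P),P.mean(0),P.min(0),P.max(0))
    m=(W[...,2]>.115)&(W[...,2]<.2)&(np.hypot(W[...,0]-.57,W[...,1]+.16)<.17)&(W[...,1]>-.30)
    P=W[m]
    a=np.array([np.cos(np.radians(-70)),np.sin(np.radians(-70))])
    for it in range(4):
        c=P[:,:2].mean(0); t=(P[:,:2]-c)@a; l=(P[:,:2]-c)@np.array([-a[1],a[0]])
        g=(abs(t)<.06)&(abs(l)<.019)&(P[:,2]>.135)
        w,v=np.linalg.eigh(np.cov((P[g,:2]).T)); a=v[:,1]*np.sign(-v[1,1])
        c0=P[g,:2].mean(0)
    n=np.array([-a[1],a[0]]); t=(P[:,:2]-c0)@a; l=(P[:,:2]-c0)@n
    print(cam,"tube c",c0,"axis",a,np.degrees(np.arctan2(a[1],a[0])))
    for k in np.arange(-.15,.09,.006):
        g=(t>=k)&(t<k+.006)&(abs(l)<.025)
        if g.any(): print("  %.3f n%d lat %.4f %.4f z %.4f %.4f"%(k,g.sum(),l[g].min(),l[g].max(),P[g,2].min(),P[g,2].max()),c0+a*(k+.003))
E
python3 tube.py
```

```text
top mouth 0.96 [478.8, 216.5] 753 [ 0.5211 -0.4308  0.1541] [ 0.4072 -0.5423  0.1245] [0.5535 0.0055 1.2478]
top mouth 0.83 [383.6, 194.9] 709 [ 0.5725 -0.1886  0.1529] [ 0.4072 -0.2993  0.1238] [0.6264 0.0055 1.2478]
top tube c [ 0.5795 -0.1871] axis [ 0.3668 -0.9303] -68.4787065693177
  -0.120 n3 lat -0.0060 -0.0025 z 0.1410 0.1520 [ 0.5366 -0.0783]
  -0.114 n9 lat -0.0078 -0.0019 z 0.1364 0.1693 [ 0.5388 -0.0839]
  -0.108 n10 lat -0.0124 0.0018 z 0.1356 0.1674 [ 0.541  -0.0894]
  -0.102 n13 lat -0.0121 0.0027 z 0.1363 0.1440 [ 0.5432 -0.095 ]
  -0.096 n11 lat -0.0095 0.0001 z 0.1341 0.1414 [ 0.5454 -0.1006]
  -0.090 n8 lat -0.0085 -0.0021 z 0.1355 0.1433 [ 0.5476 -0.1062]
  -0.084 n9 lat -0.0177 -0.0005 z 0.1362 0.1463 [ 0.5498 -0.1118]
  -0.078 n43 lat -0.0211 0.0100 z 0.1238 0.1528 [ 0.552  -0.1174]
  -0.072 n31 lat -0.0210 0.0109 z 0.1376 0.1555 [ 0.5542 -0.1229]
  -0.066 n25 lat -0.0195 0.0078 z 0.1387 0.1532 [ 0.5564 -0.1285]
  -0.060 n26 lat -0.0198 0.0081 z 0.1365 0.1524 [ 0.5586 -0.1341]
  -0.054 n29 lat -0.0195 0.0086 z 0.1403 0.1518 [ 0.5608 -0.1397]
  -0.048 n27 lat -0.
[... 3420 characters left out ...]
22 0.0230 z 0.1416 0.1532 [ 0.6032 -0.1988]
  0.030 n18 lat -0.0224 0.0190 z 0.1434 0.1504 [ 0.6059 -0.2042]
  0.036 n18 lat -0.0241 0.0202 z 0.1428 0.1520 [ 0.6085 -0.2096]
  0.042 n14 lat -0.0246 0.0222 z 0.1427 0.1515 [ 0.6111 -0.215 ]
  0.048 n10 lat -0.0248 -0.0060 z 0.1342 0.1501 [ 0.6138 -0.2204]
  0.054 n19 lat -0.0234 -0.0086 z 0.1256 0.1494 [ 0.6164 -0.2258]
  0.060 n16 lat -0.0222 -0.0125 z 0.1249 0.1492 [ 0.6191 -0.2312]
  0.066 n19 lat -0.0243 -0.0092 z 0.1238 0.1494 [ 0.6217 -0.2366]
  0.072 n19 lat -0.0240 -0.0110 z 0.1264 0.1493 [ 0.6243 -0.242 ]
  0.078 n19 lat -0.0228 -0.0074 z 0.1219 0.1497 [ 0.627  -0.2473]
  0.084 n18 lat -0.0243 -0.0100 z 0.1208 0.1493 [ 0.6296 -0.2527]
```

Both balances read consistently: tube top at 0.152 and prong tip at about 0.168. The hook foot is at about (0.533,-0.083) with its axis at -69°. The fob's grip point is at about (0.442,0.258) with its axis at -56.5°. Now I'll move above the fob.

{"method": "send_rows", "body": {
  "increments": [
    {"x": -0.96, "y": -0.42},
    {"x": -0.96, "y": -0.42},
    {"x": -0.96, "y": -0.42},
    {"x": -0.96, "y": -0.42},
    {"x": -0.96, "y": -0.42},
    {"x": -0.96, "y": -0.42},
    {"x": -0.96, "y": -0.42},
    {"x": -0.96, "y": -0.42},
    {"x": -0.96, "y": -0.42},
    {"x": -0.96, "y": -0.42}
  ]
}}

```text
validation failed for argument at $.in...
```

{"method": "send_rows", "body": {
  "increments": [
    {"twist": 0.85},
    {"twist": 0.85},
    {"twist": 0.85},
    {"twist": 0.85},
    {"twist": 0.85},
    {"twist": 0.85},
    {},
    {},
    {},
    {}
  ],
  "jaw": 50
}}

```text
validation failed for argument at $.in...
```

```bash
cat > fob.py <<'E'
from h import *
np.set_printoptions(precision=4,suppress=True)
V,U=np.mgrid[:400,:640]
s=r.snapshot("wrist"); W=world(s,U,V); save(s,"wrist1")
st=r.read_state(); print(st["t"],st["tool_pos"],Rq(st["orientation"])[:,0],st["grip_width"],s["eye"])
for o in r.outline_of("wrist","fob"):
    P=W[o["region"]]; print("net",o["confidence"],o["point"],len(P),P.mean(0))
m=(W[...,2]>.0035)&(W[...,2]<.03)&(np.hypot(W[...,0]-.45,W[...,1]-.245)<.085)&(W[...,0]>.39)
P=W[m]; print(len(P))
c=P[:,:2].mean(0); w,v=np.linalg.eigh(np.cov((P[:,:2]-c).T)); a=v[:,1]; a*=np.sign(-a[1]); n=np.array([-a[1],a[0]])
t=(P[:,:2]-c)@a; l=(P[:,:2]-c)@n
print(c,a,np.degrees(np.arctan2(a[1],a[0])),t.min(),t.max())
for k in np.arange(t.min(),t.max(),.006):
    g=(t>=k)&(t<k+.006); print("%.3f n%d lat %.4f %.4f z %.4f"%(k,g.sum(),*np.percentile(l[g],[3,97]),np.median(P[g,2])))
E
python3 fob.py
```

```text
1.55 [0.2377 0.496  0.2016] [-0.9018  0.4321 -0.    ] 0.08534399983887646 [0.1789 0.5241 0.3739]
net 0.57 [153.7, 277.7] 223 [0.2939 0.2584 0.0081]
9
[0.4129 0.2836] [-0.6602 -0.7511] -131.31590161275923 -0.0023793349124889536 0.0018484834724553471
-0.002 n9 lat -0.0012 0.0010 z 0.0046
```

View pics/wrist1.png

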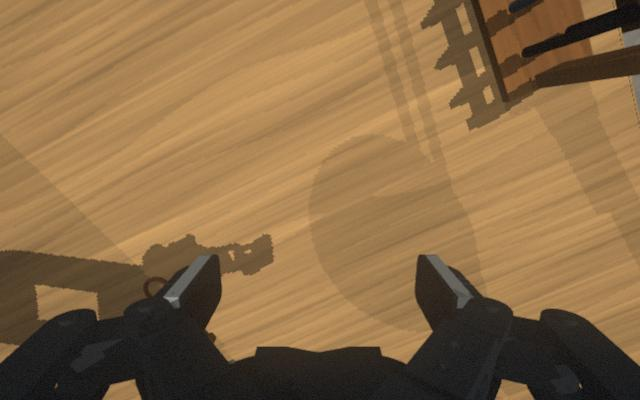

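The wrist picture shows only the brown fob's ring at (155,287), because the arm has not moved. The rows probably need every key, so I'll resend them in full.

{"method": "send_rows", "body": {
  "increments": [
    {"x": -0.96, "y": -0.42, "z": 0, "twist": 0},
    {"x": -0.96, "y": -0.42, "z": 0, "twist": 0},
    {"x": -0.96, "y": -0.42, "z": 0, "twist": 0},
    {"x": -0.96, "y": -0.42, "z": 0, "twist": 0},
    {"x": -0.96, "y": -0.42, "z": 0, "twist": 0},
    {"x": -0.96, "y": -0.42, "z": 0, "twist": 0},
    {"x": -0.96, "y": -0.42, "z": 0, "twist": 0},
    {"x": -0.96, "y": -0.42, "z": 0, "twist": 0},
    {"x": -0.96, "y": -0.42, "z": 0, "twist": 0},
    {"x": -0.96, "y": -0.42, "z": 0, "twist": 0}
  ]
}}

```text
t: 2.6
tool_pos: [0.4437, 0.2569, 0.2018]
orientation: [0.0, 0.222, 0.975, 0.0]
wrist_force: [0.5, 0.1, -0.5]
grip_width: 0.0854
grasp_force: 0.0
```

{"method": "send_rows", "body": {
  "increments": [
    {"x": 0, "y": 0, "z": 0, "twist": 0.85},
    {"x": 0, "y": 0, "z": 0, "twist": 0.85},
    {"x": 0, "y": 0, "z": 0, "twist": 0.85},
    {"x": 0, "y": 0, "z": 0, "twist": 0.85},
    {"x": 0, "y": 0, "z": 0, "twist": 0.85},
    {"x": 0, "y": 0, "z": 0, "twist": 0.85},
    {"x": 0, "y": 0, "z": 0, "twist": 0},
    {"x": 0, "y": 0, "z": 0, "twist": 0},
    {"x": 0, "y": 0, "z": 0, "twist": 0},
    {"x": 0, "y": 0, "z": 0, "twist": 0}
  ],
  "jaw": 50
}}

```text
t: 3.6
tool_pos: [0.443, 0.258, 0.2016]
orientation: [0.0, 0.471, 0.882, 0.0]
wrist_force: [-0.3, 0.1, -0.2]
grip_width: 0.0502
grasp_force: 0.0
```

```bash
python3 fob.py
```

```text
3.65 [0.4429 0.2579 0.2016] [-0.5567  0.8307  0.    ] 0.04961981584556771 [0.4068 0.3121 0.3739]
net 0.88 [226.8, 114.6] 1603 [0.3223 0.2611 0.0123]
net 0.57 [315.9, 192.4] 1351 [0.451  0.2462 0.0141]
1275
[0.4502 0.2472] [ 0.5608 -0.828 ] -55.89172980919706 -0.05156305362607138 0.06537203269418794
-0.052 n127 lat -0.0107 0.0109 z 0.0135
-0.046 n118 lat -0.0109 0.0111 z 0.0137
-0.040 n62 lat -0.0060 0.0061 z 0.0138
-0.034 n60 lat -0.0061 0.0061 z 0.0141
-0.028 n71 lat -0.0062 0.0061 z 0.0138
-0.022 n59 lat -0.0062 0.0061 z 0.0137
-0.016 n67 lat -0.0063 0.0061 z 0.0139
-0.010 n62 lat -0.0063 0.0061 z 0.0137
-0.004 n63 lat -0.0064 0.0061 z 0.0138
0.002 n59 lat -0.0064 0.0061 z 0.0137
0.008 n59 lat -0.0065 0.0061 z 0.0136
0.014 n60 lat -0.0066 0.0061 z 0.0139
0.020 n60 lat -0.0066 0.0061 z 0.0140
0.026 n58 lat -0.0067 0.0061 z 0.0138
0.032 n65 lat -0.0116 0.0121 z 0.0089
0.038 n45 lat -0.0160 0.0156 z 0.0090
0.044 n37 lat -0.0165 0.0168 z 0.0093
0.050 n46 lat -0.0161 0.0165 z 0.0087
0.056 n78 lat -0.0126 0.0129 z 0.0088
0.062 n19 lat -0.0064 0.0067 z 0.0093
```

View pics/wrist1.png

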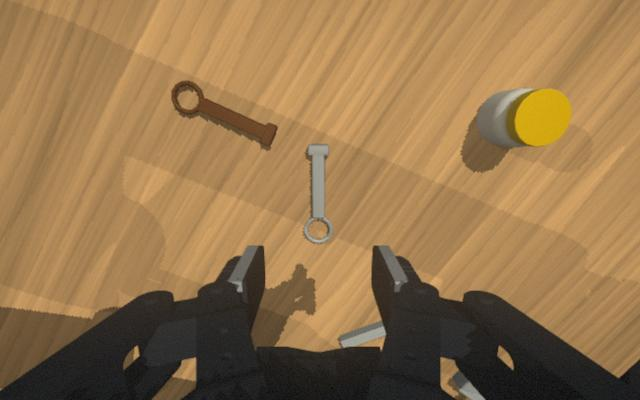

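The wrist view shows the silver fob, ring at (318,230) and head at (318,150), aligned with the fingers. The ends and widths agree with the given sizes, which puts the grip point at (0.4447,0.2553). Next I'll descend and grip.

{"method": "send_rows", "body": {
  "increments": [
    {"x": -0.11, "y": 0, "z": 0.8, "twist": 0},
    {"x": 0, "y": 0, "z": 0.8, "twist": 0},
    {"x": 0, "y": 0, "z": 0.8, "twist": 0},
    {"x": 0, "y": 0, "z": 0.8, "twist": 0},
    {"x": 0, "y": 0, "z": 0.8, "twist": 0},
    {"x": 0, "y": 0, "z": 0.8, "twist": 0},
    {"x": 0, "y": 0, "z": 0.8, "twist": 0},
    {"x": 0, "y": 0, "z": 0.6, "twist": 0},
    {"x": 0, "y": 0, "z": 0.37, "twist": 0},
    {"x": 0, "y": 0, "z": 0, "twist": 0}
  ]
}}

```text
t: 4.7
tool_pos: [0.4435, 0.2546, 0.0028]
orientation: [-0.001, 0.471, 0.882, -0.001]
wrist_force: [-0.6, 0.2, -0.4]
grip_width: 0.0501
grasp_force: 0.0
```

{"method": "send_rows", "body": {
  "increments": [
    {"x": 0, "y": 0, "z": 0, "twist": 0},
    {"x": 0, "y": 0, "z": 0, "twist": 0},
    {"x": 0, "y": 0, "z": 0, "twist": 0},
    {"x": 0, "y": 0, "z": 0, "twist": 0},
    {"x": 0, "y": 0, "z": 0, "twist": 0},
    {"x": 0, "y": 0, "z": 0, "twist": 0},
    {"x": 0, "y": 0, "z": 0, "twist": 0},
    {"x": 0, "y": 0, "z": 0, "twist": 0},
    {"x": 0, "y": 0, "z": 0, "twist": 0},
    {"x": 0, "y": 0, "z": 0, "twist": 0}
  ],
  "jaw": 0,
  "newtons": 90
}}

```text
t: 5.7
tool_pos: [0.4448, 0.2552, 0.0045]
orientation: [-0.0, 0.471, 0.882, -0.0]
wrist_force: [-0.0, -0.5, -0.2]
grip_width: -0.0001
grasp_force: 0.0
```

The fingers shut empty, so I'll look at why.

Run:
```python
from h import *
s=r.snapshot("wrist"); save(s,"w2")
s2=r.snapshot("scene")
a=s["image"][150:400,120:520]; b=cv2.resize(s2["image"][130:280,350:490],(400,400))
cv2.imwrite("pics/d.png",np.hstack([cv2.resize(a,(500,312)),cv2.resize(b,(300,312))])[:,:,::-1])
```

```text
(no output)
```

View pics/d.png

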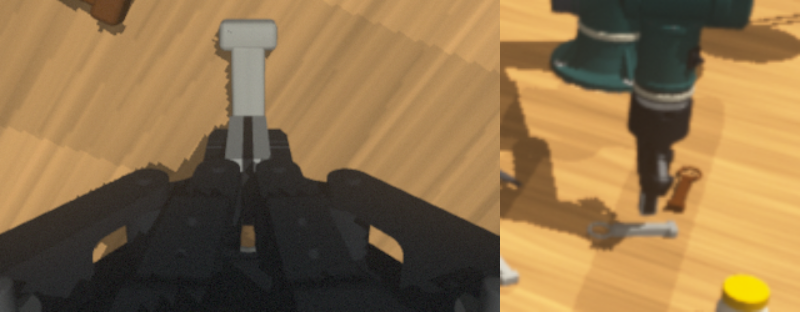

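```bash
python3 fob.py
python3 - <<'E'
from h import *
s=r.snapshot("scene"); st=r.read_state()
f=200/np.tan(np.radians(s["fov_y"])/2)
for p in(st["tool_pos"],np.array([.4447,.2553,.014])):
    c=Rq(s["rotation"]).T@(p-s["eye"]); print(p,c[:2]/c[2]*f+[s["cx"],s["cy"]])
# tip in scene: low points of the gripper
V,U=np.mgrid[:400,:640];W=world(s,U,V)
for v in range(222,250,2):
    print(v,[("%.0f,%.0f,%.0f"%tuple(1000*W[v,u])) for u in range(412,428,3)])
save(s,"s3",(380,190,460,250),8)
E
```

```text
5.85 [0.4448 0.2552 0.0045] [-0.5563  0.831   0.0001] 3.7846464308322126e-05 [0.4087 0.3094 0.1768]
net 0.85 [318.1, 197.9] 2630 [0.4319 0.2745 0.0137]
net 0.84 [117.4, 102.5] 8106 [0.3251 0.2621 0.0125]
2576
[0.4319 0.2746] [ 0.5549 -0.8319] -56.29517160564074 -0.018499474257900578 0.09543271730050605
-0.018 n629 lat -0.0110 0.0108 z 0.0134
-0.012 n515 lat -0.0111 0.0108 z 0.0138
-0.006 n300 lat -0.0065 0.0069 z 0.0138
-0.000 n301 lat -0.0066 0.0070 z 0.0138
0.006 n292 lat -0.0066 0.0070 z 0.0138
0.012 n281 lat -0.0067 0.0065 z 0.0138
0.018 n209 lat -0.0068 0.0066 z 0.0139
[0.44480861 0.25523499 0.00452951] [416.74446186 240.90518288]
[0.4447 0.2553 0.014 ] [417.1308516  238.13965722]
222 ['350,200,-5', '346,208,-3', '474,262,87', '481,273,95', '479,280,96', '475,287,96']
224 ['363,205,-3', '445,244,58', '476,264,82', '470,270,81', '465,277,81', '339,243,-2']
226 ['374,210,-1', '444,245,51', '457,258,63', '450,264,61', '356,241,-0', '348,247,-3']
228 ['380,213,-4', '452,248,49', '452,257,53', '454,266,57', '362,243,-3', '358,251,-3']
230 ['397,220,1', '449,248,41', '455,258,49', '45
[... 1037 characters left out ...]
                                                           ~~~~~~~~~~~~~^^^^^^^^^^^^^
    return _quantile_unchecked(
        a, q, axis, out, overwrite_input, method, keepdims, weights)
    return _ureduce(a,
                    func=_quantile_ureduce_func,
    ...<5 lines>...
                    overwrite_input=overwrite_input,
                    method=method)
    r = func(a, **kwargs)
    result = _quantile(arr,
                       quantiles=q,
    ...<2 lines>...
                       out=out,
                       weights=wgt)
    slices_having_nans = np.isnan(arr[-1, ...])
                                  ~~~^^^^^^^^^
IndexError: index -1 is out of bounds for axis 0 with size 0
```

View pics/s3.png

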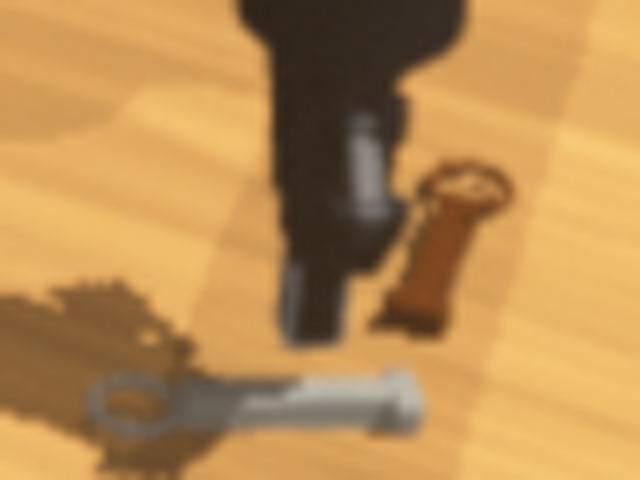

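The scene crop shows the finger tips (row 340) hovering clear above the bar (row 385). By depth they are at z≈0.031, although the reported TCP is at 0.0045. I'll check the stated offset.

Run:
```python
from h import *
print(r.tcp_to_grasp,[a for a in dir(r) if a[0]!="_"])
s=r.snapshot("wrist"); st=r.read_state(); V,U=np.mgrid[:400,:640]; W=world(s,U,V)
print(np.round(np.array(st["tool_pos"]),4))
R=Rq(st["orientation"]); T=(W-st["tool_pos"])@R   # points in tool frame
m=(abs(T[...,1])<.02)&(T[...,2]<-.012)&(T[...,2]>-.12)&(abs(T[...,0])<.03)
P=T[m]
for k in np.arange(-.08,-.01,.004):
    g=(P[:,2]>=k)&(P[:,2]<k+.004)
    if g.any(): print("toolz %.3f n%d x %.3f %.3f y %.3f %.3f"%(k,g.sum(),P[g,0].min(),P[g,0].max(),P[g,1].min(),P[g,1].max()))
```

```text
0.0187 ['IKError', 'boxes_of', 'outline_of', 'read_state', 'sign_off', 'snapshot', 'tcp_to_grasp']
[0.4448 0.2552 0.0045]
toolz -0.080 n1139 x -0.012 0.014 y -0.020 0.020
toolz -0.076 n657 x -0.008 0.014 y -0.020 0.020
toolz -0.072 n268 x -0.010 0.013 y -0.019 0.019
toolz -0.068 n637 x -0.012 0.012 y -0.009 0.008
toolz -0.064 n176 x 0.007 0.012 y -0.013 0.014
toolz -0.060 n287 x 0.006 0.011 y -0.014 0.014
toolz -0.056 n285 x 0.006 0.011 y -0.014 0.014
toolz -0.052 n257 x 0.006 0.011 y -0.014 0.014
toolz -0.048 n237 x 0.006 0.011 y -0.013 0.013
toolz -0.044 n232 x 0.006 0.011 y -0.014 0.014
toolz -0.040 n176 x 0.006 0.012 y -0.013 0.013
toolz -0.036 n49 x 0.006 0.011 y -0.012 0.011
```

By the wrist depth too, the tips sit about 32 mm behind the reported TCP. I'll work to the observed tips: open, go 32 mm lower, watch the force, then close.

{"method": "send_rows", "body": {
  "increments": [
    {"x": 0, "y": 0, "z": 0, "twist": 0},
    {"x": 0, "y": 0, "z": 0, "twist": 0},
    {"x": 0, "y": 0, "z": 0, "twist": 0},
    {"x": 0, "y": 0, "z": 0, "twist": 0},
    {"x": 0, "y": 0, "z": 0.3, "twist": 0},
    {"x": 0, "y": 0, "z": 0.3, "twist": 0},
    {"x": 0, "y": 0, "z": 0.3, "twist": 0},
    {"x": 0, "y": 0, "z": 0.15, "twist": 0},
    {"x": 0, "y": 0, "z": 0, "twist": 0},
    {"x": 0, "y": 0, "z": 0, "twist": 0}
  ],
  "jaw": 40
}}

```text
t: 7.0
tool_pos: [0.4448, 0.2552, -0.0271]
orientation: [-0.0, 0.471, 0.882, -0.0]
wrist_force: [0.6, -0.2, 0.8]
grip_width: 0.0403
grasp_force: 0.0
```

{"method": "send_rows", "body": {
  "increments": [
    {"x": 0, "y": 0, "z": 0, "twist": 0},
    {"x": 0, "y": 0, "z": 0, "twist": 0},
    {"x": 0, "y": 0, "z": 0, "twist": 0},
    {"x": 0, "y": 0, "z": 0, "twist": 0},
    {"x": 0, "y": 0, "z": 0, "twist": 0},
    {"x": 0, "y": 0, "z": 0, "twist": 0},
    {"x": 0, "y": 0, "z": 0, "twist": 0},
    {"x": 0, "y": 0, "z": 0, "twist": 0},
    {"x": 0, "y": 0, "z": 0, "twist": 0},
    {"x": 0, "y": 0, "z": 0, "twist": 0}
  ],
  "jaw": 0,
  "newtons": 90
}}

```text
t: 8.0
tool_pos: [0.4454, 0.2555, -0.0261]
orientation: [0.0, 0.471, 0.882, 0.001]
wrist_force: [-0.8, -0.2, 6.0]
grip_width: 0.011
grasp_force: 90.2
```

Gripped at 90 N. Now I'll lift, carry it to a stand-off in front of the hook, and turn.

{"method": "send_rows", "body": {
  "increments": [
    {"x": 0, "y": 0, "z": -0.4, "twist": 0},
    {"x": 0, "y": 0, "z": -0.8, "twist": 0},
    {"x": 0, "y": 0, "z": -0.9, "twist": 0},
    {"x": 0, "y": 0, "z": -0.9, "twist": 0},
    {"x": 0, "y": 0, "z": -0.9, "twist": 0},
    {"x": 0, "y": 0, "z": -0.9, "twist": 0},
    {"x": 0, "y": 0, "z": -0.9, "twist": 0},
    {"x": 0, "y": 0, "z": -0.9, "twist": 0},
    {"x": 0, "y": 0, "z": -0.8, "twist": 0},
    {"x": 0, "y": 0, "z": -0.4, "twist": 0}
  ]
}}

```text
t: 9.0
tool_pos: [0.4454, 0.2555, 0.2096]
orientation: [0.001, 0.471, 0.882, 0.001]
wrist_force: [-0.3, 0.2, -1.5]
grip_width: 0.011
grasp_force: 89.3
```

{"method": "send_rows", "body": {
  "increments": [
    {"x": -0.98, "y": -0.39, "z": 0, "twist": 0},
    {"x": -0.98, "y": -0.39, "z": 0, "twist": 0},
    {"x": -0.98, "y": -0.39, "z": 0, "twist": 0},
    {"x": -0.98, "y": -0.39, "z": 0, "twist": 0},
    {"x": -0.98, "y": -0.39, "z": 0, "twist": 0},
    {"x": -0.98, "y": -0.39, "z": 0, "twist": 0},
    {"x": -0.98, "y": -0.39, "z": 0, "twist": 0},
    {"x": -0.98, "y": -0.39, "z": 0, "twist": 0},
    {"x": 0, "y": 0, "z": 0, "twist": 1},
    {"x": 0, "y": 0, "z": 0, "twist": 1}
  ]
}}

```text
t: 10.0
tool_pos: [0.4973, 0.0066, 0.2057]
orientation: [-0.001, 0.563, 0.826, -0.001]
wrist_force: [-0.7, 0.8, -1.0]
grip_width: 0.0112
grasp_force: 89.4
```

```bash
cat > rel.py <<'E'
from h import *
import sys
np.set_printoptions(precision=4,suppress=True)
V,U=np.mgrid[:400,:640]
s=r.snapshot("wrist"); st=r.read_state(); W=world(s,U,V); save(s,sys.argv[1])
R=Rq(st["orientation"]); X=R[:,0]; print(st["t"],st["tool_pos"],"fob dir deg",np.degrees(np.arctan2(-X[1],-X[0])),st["grasp_force"],st["wrist_force"])
for n in("fob","ring","hook","mouth"):
    for o in r.outline_of("wrist",n):
        P=W[o["region"]]; P=P[P[:,2]<.35]; T=(P-st["tool_pos"])@R
        print(n,round(o["confidence"],2),np.round(o["point"]),len(P),"mean",P.mean(0),"tool",T.mean(0),T.min(0),T.max(0))
np.save("W.npy",W); np.save("R.npy",R); np.save("p.npy",st["tool_pos"])
E
python3 rel.py w4
```

```text
10.05 [0.4972 0.007  0.2058] fob dir deg -68.68295542105923 89.39349889755249 [ 0.056   0.5227 -1.4803]
fob 0.68 [316. 243.] 5992 mean [0.4951 0.0123 0.2412] tool [ 0.0058 -0.0002 -0.0354] [-0.1935 -0.0343 -0.1041] [0.0415 0.0221 0.2076]
ring 0.87 [320. 242.] 5879 mean [0.4947 0.0135 0.2444] tool [ 0.007  -0.0001 -0.0386] [-0.1963 -0.0342 -0.1041] [0.0415 0.0323 0.2076]
hook 0.22 [320. 240.] 5852 mean [0.4949 0.0134 0.2445] tool [ 0.0069  0.     -0.0387] [-0.1901 -0.0279 -0.0682] [0.0415 0.0336 0.2068]
```

View pics/w4.png

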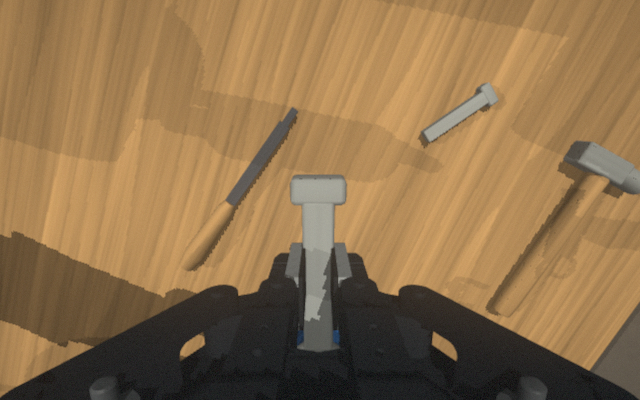

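The wrist view shows the bar held square, with its head at (318,190); the ring and hook are hidden behind the fingers. I'll measure the bar in the hand, and the ring and hook, from the top and scene depth.

```bash
cat > rh.py <<'E'
from h import *
np.set_printoptions(precision=4,suppress=True)
V,U=np.mgrid[:400,:640]
s=r.snapshot("wrist"); st=r.read_state(); R=Rq(st["orientation"]); p=st["tool_pos"]
T=(world(s,U,V)-p)@R
m=(abs(T[...,1])<.005)&(T[...,0]>.013)&(T[...,0]<.05)&(T[...,2]>-.07)&(T[...,2]<-.01)
P=T[m]; k=np.polyfit(P[:,0],P[:,2],1)
print(st["t"],p,"head end toolx",P[:,0].max(),"bar top toolz at x=0",k[1],"slope",k[0],"-> top world z",p[2]-k[1])
h=(T[...,2]>-.07)&(T[...,2]<-.01)&(T[...,0]>.033)&(T[...,0]<.05)&(abs(T[...,1])<.03)
print("head y",T[h][:,1].min(),T[h][:,1].max())
a0=np.radians(-69.1); ax=np.array([np.cos(a0),np.sin(a0)]); n=np.array([-ax[1],ax[0]]); hk=np.array([.5326,-.083])
for cam in("top","scene"):
    s=r.snapshot(cam); W=world(s,U,V)
    t=(W[...,:2]-hk)@ax; l=(W[...,:2]-hk)@n; z=W[...,2]
    print(cam,"(frame of guessed hook: t along axis, l lateral)")
    for k in np.arange(-.09,.07,.005):
        g=(t>=k)&(t<k+.005)&(abs(l)<.025)&(z>.12)&(z<.23)
        if g.any(): print("  t %.3f n%d l %.4f %.4f  z %.4f %.4f"%(k,g.sum(),l[g].min(),l[g].max(),z[g].min(),z[g].max()))
E
python3 rh.py
```

```text
10.3 [0.4976 0.0079 0.2066] head end toolx 0.041863359720294424 bar top toolz at x=0 -0.04143105715464663 slope 0.0676099663169456 -> top world z 0.2480425268560455
head y -0.011706394892055024 0.01170081505128337
top (frame of guessed hook: t along axis, l lateral)
  t 0.005 n8 l -0.0061 0.0020  z 0.1381 0.1713
  t 0.010 n10 l -0.0068 0.0083  z 0.1347 0.1456
  t 0.015 n10 l -0.0065 0.0072  z 0.1363 0.1433
  t 0.020 n8 l -0.0035 0.0054  z 0.1360 0.1437
  t 0.025 n6 l -0.0029 0.0034  z 0.1366 0.1415
  t 0.030 n8 l -0.0035 0.0052  z 0.1336 0.1417
  t 0.035 n34 l -0.0148 0.0162  z 0.1245 0.1549
  t 0.040 n28 l -0.0153 0.0167  z 0.1342 0.1548
  t 0.045 n21 l -0.0150 0.0141  z 0.1382 0.1538
  t 0.050 n18 l -0.0120 0.0125  z 0.1374 0.1521
  t 0.055 n26 l -0.0141 0.0145  z 0.1369 0.1527
  t 0.060 n21 l -0.0133 0.0154  z 0.1357 0.1509
  t 0.065 n25 l -0.0139 0.0149  z 0.1337 0.1508
scene (frame of guessed hook: t along axis, l lateral)
  t -0.005 n5 l -0.0032 0.0075  z 0.1366 0.1565
  t 0.000 n17 l 0.0000 0.0092  z 0.1318 0.1666
  t 0.005 n14 l -0.0056 0.0110  z 0.1269 0.1641
  t 0.010 n11 l -0.0016 0.0102  z 0.1295 0.1428
  t 0.015 n4 l 0.0056 0.0136  z 0.1293 0.1393
  t 0.020 n8 l 0.0004 0.0096  z 0.1313 0.1395
  t 0.025 n6 l -0.0015 0.0090  z 0.1335 0.1375
  t 0.030 n7 l -0.0024 0.0064  z 0.1298 0.1407
  t 0.035 n32 l -0.0113 0.0192  z 0.1214 0.1509
  t 0.040 n19 l 0.0002 0.0192  z 0.1268 0.1502
  t 0.045 n18 l 0.0003 0.0194  z 0.1233 0.1491
  t 0.050 n15 l -0.0032 0.0154  z 0.1247 0.1499
  t 0.055 n19 l 0.0008 0.0174  z 0.1237 0.1485
  t 0.060 n16 l -0.0060 0.0183  z 0.1243 0.1476
  t 0.065 n18 l -0.0018 0.0176  z 0.1227 0.1514
```

Mouth at t=0.035 confirms the hook estimate. The bar is held at z 0.248 (top), with the ring end tilted up 4°. Next I'll advance the ring over the prong and come down to just above the tip.

{"method": "send_rows", "body": {
  "increments": [
    {"x": -0.35, "y": 0, "z": 0, "twist": 0.07},
    {"x": -0.35, "y": 0.02, "z": 0, "twist": 0},
    {"x": -0.35, "y": 0, "z": 0, "twist": 0},
    {"x": -0.36, "y": 0, "z": 0, "twist": 0},
    {"x": 0, "y": 0, "z": 0.5, "twist": 0},
    {"x": 0, "y": 0, "z": 0.5, "twist": 0},
    {"x": 0, "y": 0, "z": 0.5, "twist": 0},
    {"x": 0, "y": 0, "z": 0.4, "twist": 0},
    {"x": 0, "y": 0, "z": 0, "twist": 0},
    {"x": 0, "y": 0, "z": 0, "twist": 0}
  ]
}}

```text
t: 11.4
tool_pos: [0.5136, -0.0311, 0.1495]
orientation: [-0.0, 0.563, 0.826, -0.0]
wrist_force: [0.5, 0.2, -0.6]
grip_width: 0.0109
grasp_force: 89.4
```

```bash
python3 rh.py
python3 - <<'E'
from h import *
S=r.snapshot("scene");t=r.snapshot("top")
a=cv2.resize(S["image"][140:220,250:340],(450,400),interpolation=cv2.INTER_CUBIC)
b=cv2.resize(t["image"][175:245,310:380],(350,350),interpolation=cv2.INTER_CUBIC)
b=np.vstack([b,np.zeros((50,350,3),np.uint8)])
cv2.imwrite("pics/e.png",np.hstack([a,b])[:,:,::-1])
E
```

```text
11.45 [ 0.5141 -0.0312  0.1504] head end toolx 0.04216775128290334 bar top toolz at x=0 -0.0407914891447064 slope 0.0686043798180758 -> top world z 0.191182610931552
head y -0.012354633323267005 0.011443050798740001
top (frame of guessed hook: t along axis, l lateral)
  t -0.090 n10 l -0.0111 0.0068  z 0.1874 0.1944
  t 0.055 n4 l -0.0140 -0.0073  z 0.1404 0.1484
  t 0.060 n11 l -0.0131 0.0009  z 0.1354 0.1518
  t 0.065 n18 l -0.0141 0.0081  z 0.1366 0.1548
scene (frame of guessed hook: t along axis, l lateral)
  t -0.090 n12 l -0.0109 0.0136  z 0.1790 0.1917
  t -0.085 n11 l -0.0081 0.0106  z 0.1760 0.1897
  t -0.080 n13 l -0.0039 0.0106  z 0.1772 0.1932
  t -0.075 n9 l -0.0024 0.0124  z 0.1775 0.1914
  t -0.070 n46 l -0.0219 0.0195  z 0.1798 0.2294
  t -0.065 n27 l -0.0091 0.0228  z 0.1796 0.2164
  t -0.060 n19 l 0.0079 0.0228  z 0.1779 0.2188
  t -0.055 n25 l 0.0088 0.0229  z 0.1777 0.2171
  t -0.050 n14 l 0.0100 0.0160  z 0.1821 0.2118
  t -0.045 n6 l 0.0002 0.0083  z 0.1790 0.1907
  t -0.040 n11 l -0.0027 0.0126  z 0.1777 0.1900
  t -0.035 n11 l -0.0046 0.0091  z 0.1764 0.1913
 
[... 256 characters left out ...]
l -0.0119 0.0165  z 0.1380 0.1855
  t 0.000 n23 l -0.0149 0.0201  z 0.1335 0.1852
  t 0.005 n22 l -0.0130 0.0194  z 0.1252 0.1868
  t 0.010 n16 l -0.0119 0.0153  z 0.1297 0.1858
  t 0.015 n10 l -0.0036 0.0091  z 0.1284 0.1859
  t 0.020 n6 l -0.0006 0.0068  z 0.1315 0.1392
  t 0.025 n8 l -0.0027 0.0099  z 0.1309 0.1409
  t 0.030 n5 l 0.0015 0.0080  z 0.1321 0.1435
  t 0.035 n32 l -0.0121 0.0167  z 0.1216 0.1508
  t 0.040 n19 l 0.0016 0.0184  z 0.1227 0.1510
  t 0.045 n15 l -0.0036 0.0196  z 0.1234 0.1491
  t 0.050 n17 l -0.0001 0.0175  z 0.1316 0.1505
  t 0.055 n18 l -0.0008 0.0170  z 0.1224 0.1510
  t 0.060 n17 l -0.0056 0.0184  z 0.1241 0.1514
  t 0.065 n19 l -0.0102 0.0202  z 0.1225 0.1476
```

View pics/e.png

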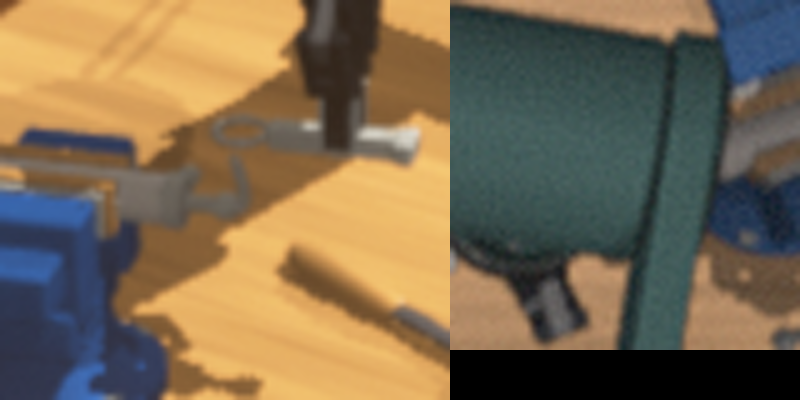

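The scene crop shows the ring at (240,130) directly above the prong (235,165). By depth the ring centre is at t≈+3 mm, z≈0.1835, and the bar is about level. Next I'll lower it 34 mm onto the hook.

{"method": "send_rows", "body": {
  "increments": [
    {"x": 0, "y": 0, "z": 0.2, "twist": 0},
    {"x": 0, "y": 0, "z": 0.2, "twist": 0},
    {"x": 0, "y": 0, "z": 0.2, "twist": 0},
    {"x": 0, "y": 0, "z": 0.2, "twist": 0},
    {"x": 0, "y": 0, "z": 0.2, "twist": 0},
    {"x": 0, "y": 0, "z": 0.12, "twist": 0},
    {"x": 0, "y": 0, "z": 0, "twist": 0},
    {"x": 0, "y": 0, "z": 0, "twist": 0},
    {"x": 0, "y": 0, "z": 0, "twist": 0},
    {"x": 0, "y": 0, "z": 0, "twist": 0}
  ]
}}

```text
t: 12.65
tool_pos: [0.5141, -0.0315, 0.1168]
orientation: [0.0, 0.564, 0.826, 0.0]
wrist_force: [-1.0, -0.1, -1.6]
grip_width: 0.0108
grasp_force: 89.3
```

```bash
python3 rh.py | sed -n '/scene/,$p' | sed -n '9,30p'; python3 -c "
from h import *
st=r.read_state();print(st['t'],st['tool_pos'],st['wrist_force'],st['moment'])"
```

```text
t -0.055 n18 l 0.0102 0.0219  z 0.1464 0.1840
  t -0.050 n16 l 0.0094 0.0173  z 0.1461 0.1792
  t -0.045 n8 l 0.0049 0.0226  z 0.1424 0.2290
  t -0.040 n14 l -0.0043 0.0200  z 0.1446 0.2270
  t -0.035 n13 l -0.0099 0.0107  z 0.1416 0.1569
  t -0.030 n10 l -0.0071 0.0084  z 0.1459 0.1568
  t -0.025 n11 l -0.0029 0.0124  z 0.1449 0.1574
  t -0.020 n12 l -0.0061 0.0097  z 0.1439 0.1571
  t -0.015 n5 l -0.0014 0.0118  z 0.1487 0.1516
  t -0.010 n6 l -0.0106 0.0175  z 0.1480 0.1517
  t -0.005 n8 l -0.0167 0.0171  z 0.1470 0.1506
  t 0.000 n19 l -0.0113 0.0194  z 0.1338 0.1649
  t 0.005 n16 l -0.0032 0.0163  z 0.1257 0.1684
  t 0.010 n16 l -0.0111 0.0151  z 0.1320 0.1542
  t 0.015 n9 l -0.0022 0.0098  z 0.1297 0.1514
  t 0.020 n7 l 0.0004 0.0063  z 0.1307 0.1410
  t 0.025 n7 l -0.0042 0.0073  z 0.1312 0.1405
  t 0.030 n4 l 0.0005 0.0076  z 0.1315 0.1386
  t 0.035 n33 l -0.0106 0.0208  z 0.1201 0.1512
  t 0.040 n22 l -0.0003 0.0195  z 0.1246 0.1511
  t 0.045 n15 l 0.0022 0.0190  z 0.1270 0.1501
  t 0.050 n17 l -0.0028 0.0174  z 0.1264 0.1489
12.8 [ 0.5140479  -0.03147542  0.11665366] [ 0.65353994  0.25561991 -0.66582563] [ 0.03758487 -0.03166744 -0.04635341]
```

The ring is over the prong at z≈0.149, with the rod at home (mouth to hook unchanged). Now I'll pull slowly, first 40 mm including about 10 mm of slack.

{"method": "send_rows", "body": {
  "increments": [
    {"x": 0.15, "y": 0, "z": 0, "twist": 0},
    {"x": 0.15, "y": 0, "z": 0, "twist": 0},
    {"x": 0.15, "y": 0, "z": 0, "twist": 0},
    {"x": 0.15, "y": 0, "z": 0, "twist": 0},
    {"x": 0.15, "y": 0, "z": 0, "twist": 0},
    {"x": 0.15, "y": 0, "z": 0, "twist": 0},
    {"x": 0.15, "y": 0, "z": 0, "twist": 0},
    {"x": 0.15, "y": 0, "z": 0, "twist": 0},
    {"x": 0.13, "y": 0, "z": 0, "twist": 0},
    {"x": 0, "y": 0, "z": 0, "twist": 0}
  ]
}}

```text
t: 13.8
tool_pos: [0.5002, 0.0043, 0.1166]
orientation: [0.002, 0.564, 0.826, -0.001]
wrist_force: [4.1, -6.5, -3.8]
grip_width: 0.0112
grasp_force: 89.1
```

```bash
python3 rh.py | sed -n '1,2p;/scene/,$p'; python3 -c "
from h import *
st=r.read_state();print(st['t'],st['tool_pos'],st['wrist_force'],st['moment'])
S=r.snapshot('scene');save(S,'f',(260,140,340,200),10)"
```

```text
13.85 [0.5002 0.0042 0.1166] head end toolx 0.04204638271660636 bar top toolz at x=0 -0.041727447475712796 slope 0.06745320416804139 -> top world z 0.15837475408528762
head y -0.012013487638977357 0.011769383243982157
scene (frame of guessed hook: t along axis, l lateral)
  t -0.090 n15 l 0.0108 0.0187  z 0.1448 0.1804
  t -0.085 n7 l 0.0013 0.0180  z 0.1451 0.2262
  t -0.080 n13 l -0.0090 0.0156  z 0.1430 0.2236
  t -0.075 n12 l -0.0040 0.0103  z 0.1450 0.1568
  t -0.070 n9 l -0.0010 0.0127  z 0.1439 0.1557
  t -0.065 n11 l -0.0085 0.0082  z 0.1411 0.1569
  t -0.060 n12 l -0.0050 0.0108  z 0.1408 0.1566
  t -0.055 n10 l -0.0044 0.0120  z 0.1375 0.1568
  t -0.050 n6 l -0.0138 0.0178  z 0.1460 0.1532
  t -0.045 n7 l -0.0121 0.0193  z 0.1481 0.1537
  t -0.040 n7 l -0.0121 0.0195  z 0.1484 0.1535
  t -0.035 n6 l -0.0149 0.0183  z 0.1396 0.1518
  t -0.030 n17 l -0.0091 0.0162  z 0.1323 0.1661
  t -0.025 n20 l 0.0015 0.0090  z 0.1320 0.1679
  t -0.020 n7 l -0.0008 0.0093  z 0.1311 0.1498
  t -0.015 n8 l 0.0004 0.0077  z 0.1287 0.1404
  t -0.010 n8 l 0.0014 0.0055  z 0.1316 0.1404
  t -0.005 n5 l 0.0013 0.0096  z 0.1325 0.1402
  t 0.000 n8 l -0.0026 0.0121  z 0.1289 0.1401
  t 0.005 n4 l 0.0030 0.0052  z 0.1335 0.1397
  t 0.010 n7 l -0.0013 0.0087  z 0.1334 0.1387
  t 0.015 n4 l 0.0024 0.0077  z 0.1336 0.1374
  t 0.020 n7 l 0.0006 0.0078  z 0.1302 0.1395
  t 0.025 n8 l 0.0031 0.0091  z 0.1317 0.1403
  t 0.030 n4 l 0.0025 0.0091  z 0.1351 0.1390
  t 0.035 n32 l -0.0120 0.0190  z 0.1202 0.1517
  t 0.040 n19 l -0.0001 0.0171  z 0.1237 0.1518
  t 0.045 n14 l -0.0011 0.0201  z 0.1239 0.1497
  t 0.050 n18 l -0.0017 0.0191  z 0.1273 0.1495
  t 0.055 n20 l -0.0046 0.0181  z 0.1245 0.1483
  t 0.060 n17 l -0.0058 0.0188  z 0.1243 0.1488
  t 0.065 n17 l -0.0096 0.0193  z 0.1217 0.1499
13.95 [0.5003109  0.00402196 0.11666507] [ 4.52031991 -6.36900592 -2.71554482] [-1.08047338 -0.56939143  0.12430092]
```

The prong has moved about 30 mm with about 7.5 N along the axis, as expected after the slack. I'll pull 10 mm more, then check the hook shift, the force and the band.

{"method": "send_rows", "body": {
  "increments": [
    {"x": 0.07, "y": 0, "z": 0, "twist": 0},
    {"x": 0.07, "y": 0, "z": 0, "twist": 0},
    {"x": 0.07, "y": 0, "z": 0, "twist": 0},
    {"x": 0.07, "y": 0, "z": 0, "twist": 0},
    {"x": 0.05, "y": 0, "z": 0, "twist": 0},
    {"x": 0, "y": 0, "z": 0, "twist": 0},
    {"x": 0, "y": 0, "z": 0, "twist": 0},
    {"x": 0, "y": 0, "z": 0, "twist": 0},
    {"x": 0, "y": 0, "z": 0, "twist": 0},
    {"x": 0, "y": 0, "z": 0, "twist": 0}
  ]
}}

```text
t: 15.0
tool_pos: [0.4972, 0.0123, 0.1167]
orientation: [0.003, 0.564, 0.826, -0.001]
wrist_force: [5.5, -9.1, -3.1]
grip_width: 0.0113
grasp_force: 89.0
```

```bash
cat > band.py <<'E'
from h import *
np.set_printoptions(precision=4,suppress=True)
V,U=np.mgrid[:400,:640]
a0=np.radians(-69.1); ax=np.array([np.cos(a0),np.sin(a0)]); n=np.array([-ax[1],ax[0]]); hk=np.array([.5326,-.083])
F=[];Z=[]
for i in range(6):
    s=r.snapshot("scene"); F.append(s["image"].mean(2)); W=world(s,U,V)
    t=(W[...,:2]-hk)@ax; l=(W[...,:2]-hk)@n; g=(W[...,2]>.156)&(W[...,2]<.18)&(t>-.055)&(t<.02)&(abs(l)<.015); Z.append(t[g].mean())
im=np.mean(F,0).astype(np.float32); f=200/np.tan(np.radians(s["fov_y"])/2)
R=Rq(s["rotation"])
def prof(dz,lat):
    o=[]
    for k in np.arange(-.035,.05,.0025):
        p=np.append(hk+ax*k+n*lat,.135+dz); c=R.T@(p-s["eye"]); u=c[:2]/c[2]*f+[s["cx"],s["cy"]]
        o.append(cv2.getRectSubPix(im,(1,1),(float(u[0]),float(u[1])))[0,0])
    return np.array(o)
print("prong t (mean above ring)",np.mean(Z))
P=[prof(d,.003) for d in(.000,.003)]
for i,k in enumerate(np.arange(-.035,.05,.0025)): print("%.4f"%k,[int(q[i]) for q in P])
w=[]; 
for i in range(6):
    r.snapshot("top"); w.append(r.read_state()["wrist_force"])
w=np.mean(w,0); st=r.read_state(); print(st["t"],st["tool_pos"],w,"axial",w[:2]@ax,"lat",w[:2]@n,"grip",st["grasp_force"])
save(s,"g",(260,150,340,200),10)
E
python3 band.py
```

```text
prong t (mean above ring) -0.03319218611946566
-0.0350 [94, 90]
-0.0325 [91, 91]
-0.0300 [92, 93]
-0.0275 [95, 96]
-0.0250 [97, 98]
-0.0225 [98, 98]
-0.0200 [97, 98]
-0.0175 [96, 97]
-0.0150 [95, 96]
-0.0125 [95, 95]
-0.0100 [94, 95]
-0.0075 [93, 95]
-0.0050 [93, 95]
-0.0025 [92, 95]
0.0000 [92, 96]
0.0025 [93, 96]
0.0050 [92, 96]
0.0075 [88, 92]
0.0100 [85, 89]
0.0125 [89, 92]
0.0150 [92, 94]
0.0175 [87, 87]
0.0200 [88, 88]
0.0225 [90, 92]
0.0250 [91, 94]
0.0275 [90, 92]
0.0300 [83, 87]
0.0325 [83, 85]
0.0350 [72, 72]
0.0375 [69, 71]
0.0400 [79, 82]
0.0425 [92, 93]
0.0450 [97, 97]
0.0475 [97, 98]
15.6 [0.4972 0.0123 0.1167] [ 4.4497 -9.257  -3.851 ] axial 10.23535196867921 lat 0.8545931421410133 grip 89.01332259178162
```

View pics/g.png

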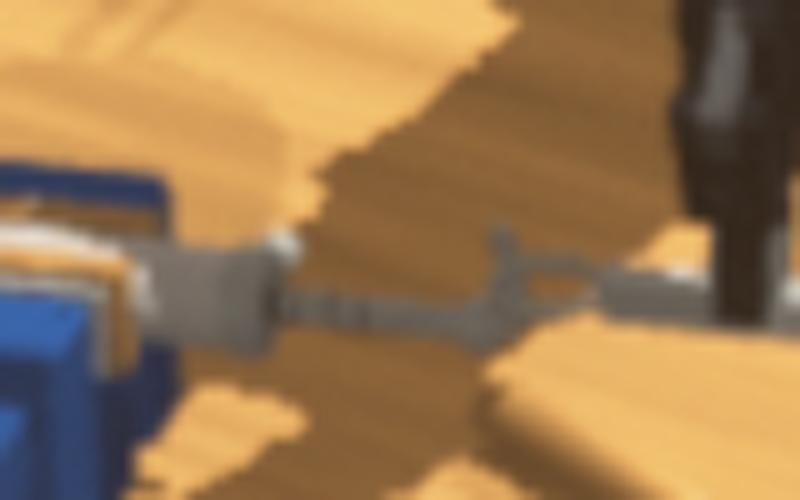

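The crop shows the ring on the prong at (500,265), the thin lines at (312,300) and (358,305), and the dark band edge just appearing at the mouth (270,300). The lines put the rod at about 0.036, the force (10.2 N) at about 0.037, and the hook shift at about 0.037. I'll pull 3.6 mm more.

{"method": "send_rows", "body": {
  "increments": [
    {"x": 0.04, "y": 0, "z": 0, "twist": 0},
    {"x": 0.04, "y": 0, "z": 0, "twist": 0},
    {"x": 0.04, "y": 0, "z": 0, "twist": 0},
    {"x": 0, "y": 0, "z": 0, "twist": 0},
    {"x": 0, "y": 0, "z": 0, "twist": 0},
    {"x": 0, "y": 0, "z": 0, "twist": 0},
    {"x": 0, "y": 0, "z": 0, "twist": 0},
    {"x": 0, "y": 0, "z": 0, "twist": 0},
    {"x": 0, "y": 0, "z": 0, "twist": 0},
    {"x": 0, "y": 0, "z": 0, "twist": 0}
  ]
}}

```text
t: 16.6
tool_pos: [0.496, 0.0153, 0.1167]
orientation: [0.003, 0.564, 0.826, -0.001]
wrist_force: [4.9, -10.0, -4.5]
grip_width: 0.0114
grasp_force: 89.0
```

```bash
python3 band.py | sed -n '1p;14,34p;$p'; python3 rh.py | sed -n '/scene/,$p' | sed -n '2,16p'
```

```text
prong t (mean above ring) -0.03595233276631207
-0.0050 [93, 95]
-0.0025 [92, 95]
0.0000 [92, 96]
0.0025 [92, 96]
0.0050 [88, 93]
0.0075 [87, 92]
0.0100 [90, 93]
0.0125 [91, 93]
0.0150 [83, 84]
0.0175 [87, 87]
0.0200 [91, 91]
0.0225 [91, 91]
0.0250 [87, 88]
0.0275 [80, 84]
0.0300 [74, 76]
0.0325 [57, 57]
0.0350 [49, 51]
0.0375 [59, 63]
0.0400 [78, 81]
0.0425 [92, 93]
0.0450 [96, 97]
17.2 [0.496  0.0153 0.1167] [ 5.7151 -9.7428 -3.9304] axial 11.140533045698323 lat 1.8635082513679808 grip 88.9893114566803
  t -0.090 n10 l -0.0052 0.0099  z 0.1434 0.1580
  t -0.085 n10 l -0.0071 0.0086  z 0.1438 0.1561
  t -0.080 n12 l -0.0051 0.0099  z 0.1421 0.1565
  t -0.075 n9 l -0.0025 0.0104  z 0.1436 0.1565
  t -0.070 n11 l -0.0014 0.0094  z 0.1429 0.1551
  t -0.065 n9 l -0.0119 0.0112  z 0.1418 0.1524
  t -0.060 n8 l -0.0120 0.0164  z 0.1464 0.1516
  t -0.055 n4 l -0.0172 0.0168  z 0.1454 0.1501
  t -0.050 n6 l -0.0143 0.0162  z 0.1468 0.1507
  t -0.045 n13 l -0.0160 0.0170  z 0.1335 0.1528
  t -0.040 n18 l -0.0024 0.0152  z 0.1356 0.1665
  t -0.035 n14 l -0.0030 0.0111  z 0.1286 0.1665
  t -0.030 n12 l 0.0009 0.0105  z 0.1285 0.1438
  t -0.025 n6 l 0.0003 0.0089  z 0.1321 0.1391
  t -0.020 n4 l 0.0005 0.0059  z 0.1333 0.1388
```

The lines and the force (11.1 N) both put the rod at 0.039–0.0405. The ring is 14 mm above the hook's origin and everything is at rest, so I'll hand in.

```bash
python3 -c "
from bench import r
print(r.sign_off())"
```

```text
the job is handed in; nothing more can be done
None
```

I've handed the job in with the fob still gripped and its ring seated on the hook. The rod was pulled to about 0.040 m, so the tube's mouth stands in the middle of the black band, at about 11 N; the hand-in returned no verdict.

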